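# Unlock the roller of an edge-paint box and hold it up level over its pan

## Robot

A 6-joint arm with a two-finger parallel gripper is mounted at the origin on a cart in front of the work surface, level with it; the furniture and walls round the work are solid. World frame = base frame: x ahead of the robot, y to its left, z up, the work surface at z = 0. Lengths are in m, angles in rad, forces in N, time in s.
With the tool pointing down it reaches from about 0.4 to 0.825 m from the base axis. Payload 7 kg.
Tool frame: the origin (TCP) lies midway between the tips of the shut fingers; the grasp point (between the pads) lies 19 mm behind it; z points along the fingers, y is the line along which they close (so a half turn about z gives the same grasp; the last joint's range is limited). The gripper opens to 88 mm and grips with 3 to 60 N. Pads are 19 mm wide; open, the fingers measure 130 mm over their backs; the gripper's body (78 mm by 193 mm) begins 47 mm behind the grasp point.
Start: joints at [0.288, 0.359, 0.012, 0, -1.224, -0.288], TCP at [0.675, -0, 0.227] pointing down, gripper open.
Joint ranges: [-3.07, 3.07], [-1.43, 2.12], [-1.02, 1.25], [-3.03, 1.67], [-3.05, -0], [-3.03, 3.03]. Speed limits (rad/s): [2.39, 2.39, 3.01, 3.14, 3.14, 3.14].

## Interface

Orientations are given as [roll, pitch, yaw] about the fixed x, y, z axes, in that order (R = Rz(yaw) Ry(pitch) Rx(roll)).
In Python, from station import monitor, viewer, arm gives the robot as it stands.
- The arm moves only by the tool move_arm, never from a script. Its argument "deltas" is a list that holds one entry, the list of rows, each a list of 7 numbers: the turn, a rotation vector about the tool's x, y, z in degrees, then the shift along the tool's x, y, z in m, then the finger opening in m, from 0 to 0.0876. A call has 1 to 12 rows; each row is the pose to reach, as a shift and turn from the pose commanded when the call began, along the tool's axes at that moment; what a row does not reach only later rows make up. A row lasts 1/12 s, in which the tool goes at most 41.7 mm and 7.16 degrees, less where a joint would pass 70% of its speed; a pose out of reach is approached as far as the arm can. A call with a gripper value outside its range is refused whole. The fingers move at their own pace and stop on an object; "force" is the grip in N (left out, the last holds). Time passes only in rows, so rows that repeat a pose let the fingers close. It gives the time, the measured TCP pose, the force and the opening at its end, in the units of the state.
- monitor.get_state(): the state, without advancing time (a new reading comes with each control period).
- viewer.grab_frame(name): name is "scene" or "side" or "wrist"; returns a dict with "frame" (384x512x3 uint8, blue, green, red), "vfov" (degrees; the focal length in pixels is half the picture's height over the tangent of half this angle, whatever the lens; pixels are square), "cx", "cy" (the principal point, pixels), "xyz" and "orientation" of the camera in the world; the wrist camera has in their place "hand_eye" (4x4, takes a point from camera to tool coordinates, whose origin is the TCP and whose axes are the flange's). Camera axes: x right, y down, z forward; pixel columns grow to the right and rows downward; lengths in m; the calibration is good to about 2 mm. A picture is of the moment at which its call begins: read the wrist's pose just before it. There is no depth.
- arm.job_done(): hands the job in, once; it reports no verdict.
The state is a dict: "t": time; "q": joint angles; "qd": joint speeds; "joint_efforts": joint torques, N m; "eef_pos": TCP position; "ee_rot": TCP orientation; "force": force on the tool from outside, world axes, zero at the start; "moment": the same for the moment, N m; "width": finger opening in m.
Only numpy, scipy, OpenCV 4.12 (cv2) and the standard library are available. Lean on these libraries where they do the work, as an engineer would, in place of code of your own. Each camera call takes 0.05 s, during which the arm holds its last target. There are 200 camera calls.

## Task

The roller of the edge-paint box is due for a clean; the flat orange wings at the ends of its axle lock it into the bearings. Roll the brass roller round in its bearings with a fingertip until the wings stand upright and can pass the slots, then lift it out, keeping it level, and finish while holding it in the gripper, still and level, about 10 cm above where it sat and over its pan, so that I can wipe the pan underneath. Leave the jar, dish, slicker, glue bottle and tape where they are.

Things in the scene. Friction and masses are not known exactly. Their poses are not given: they have to be found in the camera images.
- axle_middle (a point): Middle of the roller, on its axis: a finely knurled brass sleeve, 50 mm in diameter, 88 mm long, pressed tight on a steel axle (they turn as one), 0.3 to 0.5 kg in all. y runs along the axle. Seated, it turns freely, stays at the angle where it is left, and rolls under a lightly pressed fingertip drawn level across its top. Grip the sleeve from above, across the axle.
- wing (a point): Middle of one of the two like orange wings on the axle's ends (58 to 79 mm from the roller's middle): flat, 24 mm wide, 7 mm thick. z runs along the 24 mm width: z vertical, either way up, is upright. The wing passes the 13 mm throat over the bearing only within some 10 degrees of upright; at the start it leans 45 to 90 degrees off, to either side.
- seat (a point): Where the roller's axis lies when seated, midway between the bearings, 50 mm above the table. Axes of the roller box: y along the axle, x across, z up. The box is held by suction feet and cannot shift. Its two cheeks stand 50 to 63 mm from here along y, 56 mm wide, tops 72 mm above the table, with slots open at the top. Above the roller all is open.
- pan (a point): Centre of the inner floor of the steel pan under the roller, 13 mm above the table. The pan is 126 mm (x) by 100 mm (y) outside with 3 mm walls, its rim 30 mm above the table; base plate 142 by 146 mm. Open fingers have room in it beside the roller.
- jar_middle (a point): Bystander: jar of edge paint, 53 mm in diameter, 78 mm tall; middle of it.
- dish_middle (a point): Bystander: small glass dish, 65 mm in diameter, 33 mm tall; middle of it.
- slicker_middle (a point): Bystander: turned beech edge slicker lying on the table, 83 mm long, 20 mm thick; middle of it.
- glue_middle (a point): Bystander: squeeze bottle of white glue with red nozzle, 36 mm in diameter, 114 mm tall; middle of it.
- tape_middle (a point): Bystander: roll of masking tape lying flat, 96 mm in diameter, 25 mm tall; middle of it.
Mind the look-alikes: they are no part of the job. What is meant by the part that bears axle_middle is not pink, and is the larger of those in its own colour.

How it is judged:
By the outcome, as a careful person would: the job done as asked, in the order asked, and still so for the second after the job is handed in, while the arm keeps its last pose, push and grip.
It also fails if it takes over 61 s, if anything falls off the work surface, if the arm or the gripper's body presses on something with over 40 N, if the wrist force passes 120 N, or if a joint passes its speed limit or range.

## Working session

There is one attempt and no reset: what is moved stays moved. The work goes in short steps, Python scripts to look and compute and a tool call to move; the robot and the scene stay as the last step left them, time stands still between calls to the robot, and variables do not carry over. Pictures are saved under pics/ and viewed, on a budget of 10 in all, crops included, one or two more only if the job needs it, and the job is handed in when it is done.

Besides the shell and the picture viewer there is one more tool, called after "Request:" in YAML: its name, and indented under it one key for each argument. move_arm: Moves the arm, as the interface text tells. Its arguments: {"type":"object","properties":{"deltas":{"type":"array","items":{"type":"array","items":{"type":"array","items":{"type":"number"}}}},"force":{"type":"number"}},"required":["deltas"]}

```bash
mkdir -p pics; cat > h.py <<'E'
import numpy as np, cv2
from scipy.spatial.transform import Rotation as R
from station import monitor, viewer, arm
def cam(name):
    s=monitor.get_state(); f=viewer.grab_frame(name)
    K=384/2/np.tan(np.radians(f['vfov'])/2)
    if name=='wrist':
        T=np.eye(4);T[:3,:3]=R.from_euler('xyz',s['ee_rot']).as_matrix();T[:3,3]=s['eef_pos'];T=T@np.array(f['hand_eye'])
    else:
        T=np.eye(4);o=np.array(f['orientation']);T[:3,:3]=o if o.shape==(3,3) else R.from_euler('xyz',o).as_matrix();T[:3,3]=f['xyz']
    return dict(img=np.array(f['frame']),K=K,cx=f['cx'],cy=f['cy'],T=T)
def ray(c,u,v):
    d=c['T'][:3,:3]@np.array([(u-c['cx'])/c['K'],(v-c['cy'])/c['K'],1]);return c['T'][:3,3],d/np.linalg.norm(d)
def onz(c,u,v,z):
    o,d=ray(c,u,v);return o+d*(z-o[2])/d[2]
def proj(c,p):
    q=c['T'][:3,:3].T@(np.asarray(p)-c['T'][:3,3]);return np.array([c['K']*q[0]/q[2]+c['cx'],c['K']*q[1]/q[2]+c['cy']])
def tri(*cs):
    A=0;b=0
    for c,u,v in cs:
        o,d=ray(c,u,v);P=np.eye(3)-np.outer(d,d);A=A+P;b=b+P@o
    return np.linalg.solve(A,b)
E
python3 - <<'E'
from h import *
import pickle
C={n:cam(n) for n in('scene','side','wrist')}
pickle.dump(C,open('c0.pkl','wb'))
for n in C: print(n,C[n]['K'],C[n]['cx'],C[n]['cy'],C[n]['T'].round(3).tolist())
cv2.imwrite('pics/a.png',cv2.resize(np.hstack([C['scene']['img'],C['side']['img']]),(800,300),interpolation=cv2.INTER_AREA))
cv2.imwrite('pics/s.png',cv2.resize(C['scene']['img'],(800,600)))
cv2.imwrite('pics/w.png',C['wrist']['img'])
print(monitor.get_state())
E
```

```text
scene 407.5357375863595 263.2270975721436 190.9041831108209 [[0.679, 0.565, -0.469, 1.196], [0.734, -0.513, 0.444, -0.621], [0.01, -0.646, -0.763, 1.031], [0.0, 0.0, 0.0, 1.0]]
side 352.74989011440243 256.02721568287063 188.5717744130007 [[0.427, -0.422, 0.8, -0.07], [-0.904, -0.187, 0.384, -0.385], [-0.013, -0.887, -0.461, 0.468], [0.0, 0.0, 0.0, 1.0]]
wrist 333.25503459780066 250.35830546417952 195.9386060790329 [[-1.0, -0.0, -0.002, 0.675], [-0.001, 0.957, 0.29, -0.079], [0.002, 0.29, -0.957, 0.384], [0.0, 0.0, 0.0, 1.0]]
{'t': 0.15, 'q': array([ 2.88102644e-01,  3.59227659e-01,  1.13079590e-02, -2.36870892e-04,
       -1.22410229e+00, -2.88055993e-01]), 'qd': array([-0.0002429 , -0.00361519,  0.00308985,  0.00056851, -0.00071668,
       -0.00042026]), 'joint_efforts': array([ 1.39394037e-04, -5.83274567e+01,  2.93289685e+01,  7.00122759e+00,
        8.75052094e-03, -9.76538854e-05]), 'eef_pos': array([ 6.74650667e-01, -2.59340504e-05,  2.25854502e-01]), 'ee_rot': array([ 3.14035422e+00, -1.34695351e-04, -1.57083022e+00]), 'force': array([0.11234183, 0.94813739, 0.06243043]), 'moment': array([-0.02004494,  0.00288973,  0.0046665 ]), 'width': 0.08778212473914454}
```

View pics/s.png

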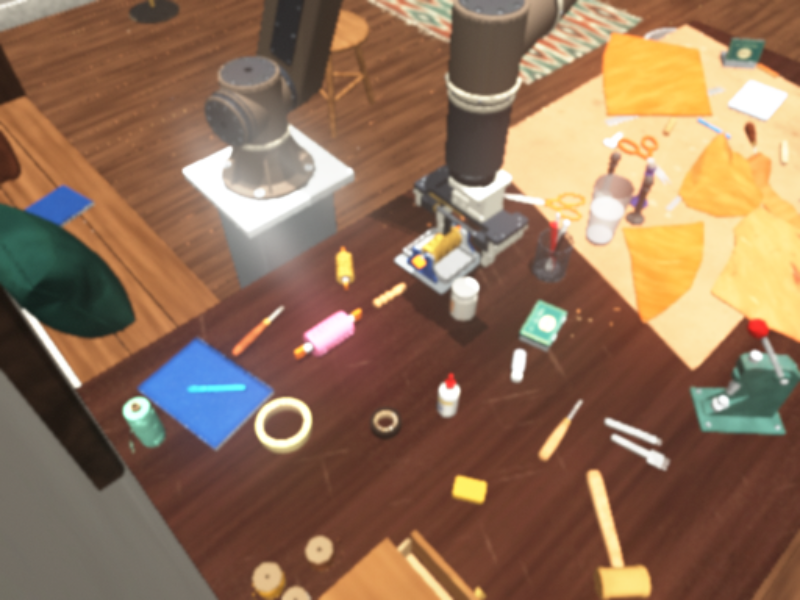

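View pics/w.png

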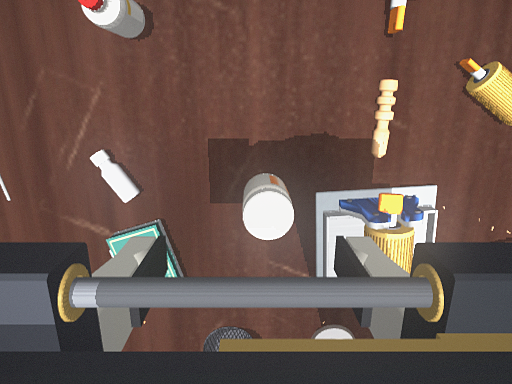

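```bash
python3 - <<'E'
from h import *
import pickle
C=pickle.load(open('c0.pkl','rb'));w=C['wrist'];s=C['scene'];d=C['side']
print('wing',onz(w,390,203,.05),'plate corners',onz(w,317,192,.004),onz(w,437,185,.004),'jar top',onz(w,268,221,.078),'sleeve near',onz(w,390,235,.07))
print('scene mid',onz(s,440*.64,245*.64,.06), 'jar', onz(s,463*.64,283*.64,.078))
print(proj(d,[.57,0.03,.05]))
u,v=map(int,proj(d,[.57,0.03,.05]))
a=d['img'][max(0,v-100):v+100,max(0,u-130):u+130]; print(u,v)
b=s['img'][100:230,200:400]
cv2.imwrite('pics/b.png',np.vstack([cv2.resize(a,(520,400),interpolation=3)]))
b=s['img'][125:205,215:345]
cv2.imwrite('pics/b2.png',cv2.resize(b,(780,480),interpolation=cv2.INTER_CUBIC))
E
```

```text
wing [0.52668718 0.02973398 0.05      ] plate corners [0.59465167 0.03103141 0.004     ] [0.45350984 0.02239316 0.004     ] jar top [0.65657203 0.03918485 0.078     ] sleeve near [0.53135184 0.05754692 0.07      ]
scene mid [0.53024241 0.09199492 0.06      ] jar [0.65028009 0.03775637 0.078     ]
[216.43037898 198.12721154]
216 198
```

View pics/b.png

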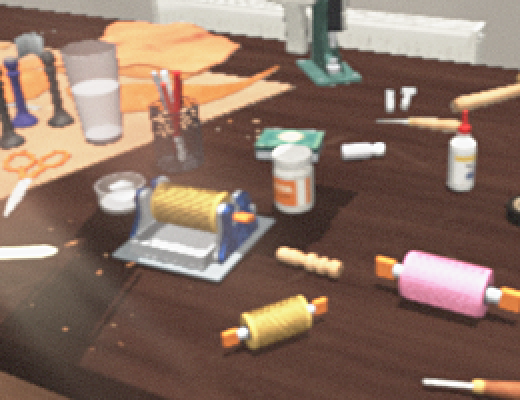

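The meant roller is the large brass one in the box (crop 195,208). The brass one at (275,322) is loose and smaller, and the pink one at (440,282) is excluded by colour. I'll move above it for a close look.

Request:
move_arm:
  deltas:
    - [[0, 0, -1, -0.02, 0.02, 0, 0.0876], [0, 0, -2, -0.045, 0.045, 0, 0.0876], [0, 0, -3, -0.07, 0.07, 0, 0.0876], [0, 0, -3.5, -0.095, 0.095, 0, 0.0876], [0, 0, -3.5, -0.12, 0.12, 0, 0.0876], [0, 0, -3.5, -0.14, 0.14, 0, 0.0876], [0, 0, -3.5, -0.155, 0.155, 0, 0.0876], [0, 0, -3.5, -0.155, 0.155, 0, 0.0876], [0, 0, -3.5, -0.155, 0.155, 0, 0.0876]]

```text
t: 0.9
eef_pos: [0.5194, 0.1558, 0.2269]
ee_rot: [-3.141, 0.0, -1.507]
force: [-0.0, 0.4, 0.5]
width: 0.0877
```

```bash
python3 - <<'E'
from h import *
import pickle
w=cam('wrist');pickle.dump(w,open('w1.pkl','wb'));s=monitor.get_state();print(s['t'],s['eef_pos'],s['ee_rot'],s['force'])
cv2.imwrite('pics/w1.png',cv2.resize(w['img'][0:260,120:440],(800,650))[:600])
E
```

```text
0.95 [0.51992426 0.15528133 0.22673299] [-3.14129172e+00  8.29951117e-05 -1.50843233e+00] [-0.07528286 -0.13092445  0.22668645]
```

View pics/w1.png

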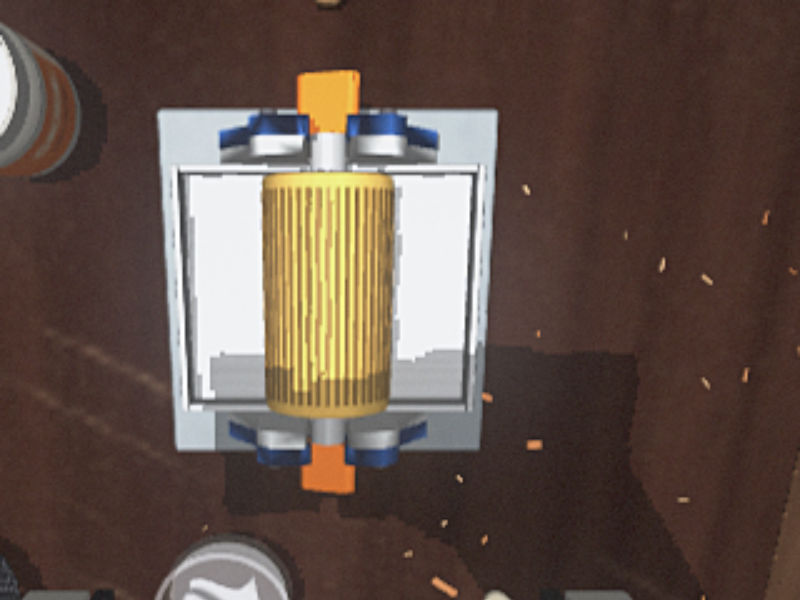

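```bash
cat >> h.py <<'E'
def omask(c):
    h=cv2.cvtColor(c['img'],cv2.COLOR_BGR2HSV)
    return cv2.inRange(h,(4,170,120),(16,255,255))  # orange, not brass
def wing(seat,yaw,th,sg,y0=.0635):
    P=np.array([[a,sg*b,e] for a in(-.0035,.0035) for b in(y0,.079) for e in(-.012,.012)])
    return (R.from_euler('z',yaw)*R.from_euler('y',th)).apply(P)+seat
def hull(c,P):
    m=np.zeros(c['img'].shape[:2],np.uint8)
    q=np.array([proj(c,p) for p in P],np.float32);m=np.zeros((384*4,512*4),np.uint8)
    cv2.fillConvexPoly(m,cv2.convexHull((q*4+1.5).astype(np.int32)),255)
    return cv2.resize(m,(512,384),interpolation=cv2.INTER_AREA)/255.
def fit(views,seat,yaw,sgs=(1,-1)):
    """views: list of (cam,sg). small per-view pixel shift free (calibration)."""
    ths=np.radians(np.arange(-90,90,3));out=[]
    for th in ths:
        e=0
        for c,sg in views:
            H=hull(c,wing(seat,yaw,th,sg));
            u,v=proj(c,seat+R.from_euler('z',yaw).apply([0,sg*.071,0])).astype(int);r=28
            # ring of image around the wing
            sl=(slice(max(v-r,0),v+r),slice(max(u-r,0),u+r))
            M=(omask(c)/255.)[sl];Hs=H[sl]
            e+=min(np.abs(np.roll(Hs,(i,j),(0,1))-M).sum() for i in range(-3,4) for j in range(-3,4))/Hs.sum()
        out.append(e)
    o=np.array(out);k=np.argsort(o)[:6];return [(round(np.degrees(ths[i])),round(o[i],3)) for i in k]
E
python3 - <<'E'
from h import *
import pickle
C=pickle.load(open('c0.pkl','rb'));w=pickle.load(open('w1.pkl','rb'))
P=[onz(w,120+u/2.5,v/2.5,.004) for u,v in((157,110),(497,110),(176,451),(481,451))]
print(np.round(P,4)); c=np.mean(P,0); 
yx=np.degrees(np.arctan2(*(P[0]-P[1])[[1,0]]));yx2=np.degrees(np.arctan2(*(P[2]-P[3])[[1,0]]));a=(P[2]+P[3]-P[0]-P[1]);print(c,yx,yx2,np.degrees(np.arctan2(-a[0],a[1])))
# sleeve centre
S=[onz(w,120+u/2.5,v/2.5,.05) for u,v in((329,175),(327,414))];print(np.round(S,4))
yaw=np.radians(yx);seat=np.array([c[0],c[1],.05])
d=C['side']
print('w',[fit([(w,s)],seat,yaw) for s in(1,-1)])
print('side',fit([(d,-1)],seat,yaw))
for s in(1,-1):print(proj(w,seat+R.from_euler('z',yaw).apply([0,s*.071,0])))
u,v=proj(d,seat+R.from_euler('z',yaw).apply([0,-.071,0])).astype(int);print(u,v)
a=cv2.resize(d['img'][v-35:v+35,u-45:u+45],None,fx=6,fy=6,interpolation=2)
m=cv2.cvtColor(cv2.resize(omask(d)[v-35:v+35,u-45:u+45],None,fx=2.5,fy=2.5),8)
a[:m.shape[0],-m.shape[1]:]=m
cv2.imwrite('pics/d1.png',a)
E
```

```text
[[0.598  0.0305 0.004 ]
 [0.4557 0.0213 0.004 ]
 [0.5882 0.1776 0.004 ]
 [0.4449 0.1683 0.004 ]]
[0.52172007 0.09945283 0.004     ] 3.697031288873464 3.688749132807174 3.9907905511020307
[[0.5243 0.0545 0.05  ]
 [0.5191 0.1458 0.05  ]]
w [[(-39, np.float64(0.242)), (-42, np.float64(0.247)), (-45, np.float64(0.248)), (-48, np.float64(0.254)), (-51, np.float64(0.268)), (-36, np.float64(0.271))], [(-54, np.float64(0.886)), (-57, np.float64(0.888)), (-51, np.float64(0.889)), (-60, np.float64(0.889)), (-63, np.float64(0.891)), (-81, np.float64(0.891))]]
side [(30, np.float64(1.452)), (48, np.float64(1.453)), (18, np.float64(1.453)), (24, np.float64(1.453)), (15, np.float64(1.455)), (51, np.float64(1.455))]
[251.19311611 188.74044799]
[251.29782668  39.88942666]
207 206
```

View pics/d1.png

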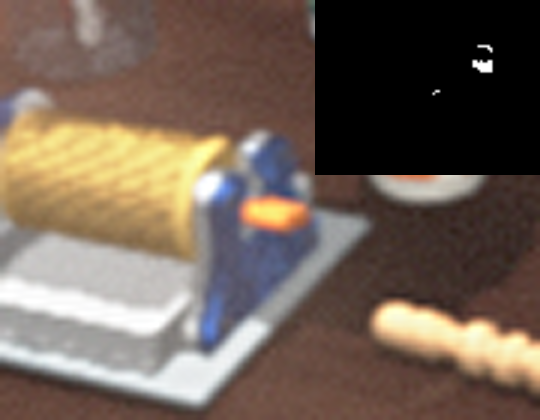

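```bash
sed -i 's/(4,170,120),(16,255,255)/(4,150,110),(19,255,255)/' h.py; python3 - <<'E'
from h import *
import pickle
C=pickle.load(open('c0.pkl','rb'));w=pickle.load(open('w1.pkl','rb'))
yaw=np.radians(3.7);seat=np.array([.5217,.1,.05]);d=C['side']
h=cv2.cvtColor(w['img'],40)
print('hues',h[40,250],h[44,255],h[190,251],h[100,251],cv2.cvtColor(d['img'],40)[206:210,206:213].tolist()[0])
for n,v in(('w+',[(w,1)]),('w-',[(w,-1)]),('side',[(d,-1)]),('all',[(w,1),(w,-1),(d,-1)])):print(n,[(a,float(b)) for a,b in fit(v,seat,yaw)])
E
```

```text
hues [ 19 182 238] [ 19 181 238] [ 11 189 213] [ 20 123 215] [[27, 132, 249], [27, 127, 249], [26, 135, 250], [23, 145, 252], [16, 157, 255], [13, 167, 245], [11, 155, 205]]
w+ [(-39, 0.26), (-45, 0.262), (-42, 0.263), (-48, 0.267), (-51, 0.279), (-54, 0.283)]
w- [(-54, 0.384), (-51, 0.386), (-57, 0.392), (-48, 0.397), (-60, 0.398), (51, 0.399)]
side [(54, 1.703), (60, 1.722), (36, 1.729), (42, 1.73), (48, 1.733), (66, 1.734)]
all [(54, 2.433), (48, 2.437), (51, 2.449), (45, 2.457), (57, 2.486), (60, 2.49)]
```

Request:
move_arm:
  deltas:
    - [[0, 0, 0, 0.02, 0.006, 0.02, 0], [0, 0, 0, 0.04, 0.0123, 0.045, 0], [0, 0, 0, 0.0553, 0.0123, 0.07, 0], [0, 0, 0, 0.0553, 0.0123, 0.095, 0], [0, 0, 0, 0.0553, 0.0123, 0.115, 0], [0, 0, 0, 0.0553, 0.0123, 0.13, 0], [0, 0, 0, 0.0553, 0.0123, 0.138, 0], [0, 0, 0, 0.0553, 0.0123, 0.142, 0], [0, 0, 0, 0.0553, 0.0123, 0.144, 0], [0, 0, 0, 0.0553, 0.0123, 0.144, 0], [0, 0, 0, 0.0553, 0.0123, 0.144, 0]]
  force: 20

```text
t: 1.87
eef_pos: [0.5117, 0.0992, 0.0833]
ee_rot: [-3.14, 0.0, -1.51]
force: [0.9, -0.6, 0.2]
width: 0.0199
```

Request:
move_arm:
  deltas:
    - [[0, 0, 0, 0, 0, 0.002, 0], [0, 0, 0, 0, 0, 0.003, 0], [0, 0, 0, 0, 0, 0.004, 0], [0, 0, 0, 0, 0, 0.005, 0], [0, 0, 0, 0, 0, 0.006, 0], [0, 0, 0, 0, 0, 0.006, 0]]

```text
t: 2.37
eef_pos: [0.511, 0.099, 0.0764]
ee_rot: [3.141, -0.0, -1.51]
force: [0.0, -0.9, -0.5]
width: 0.0007
```

Request:
move_arm:
  deltas:
    - [[0, 0, 0, 0, 0, 0.0005, 0], [0, 0, 0, 0, 0, 0.001, 0], [0, 0, 0, 0, 0, 0.0015, 0], [0, 0, 0, 0, 0, 0.0015, 0]]

```text
t: 2.7
eef_pos: [0.5111, 0.0991, 0.075]
ee_rot: [-3.142, -0.0, -1.51]
force: [-0.5, 0.7, 1.0]
width: 0.0004
```

Request:
move_arm:
  deltas:
    - [[0, 0, 0, 0, 0, 0.0005, 0], [0, 0, 0, 0, 0, 0.001, 0], [0, 0, 0, 0, 0, 0.001, 0]]

```text
t: 2.95
eef_pos: [0.5114, 0.0991, 0.0743]
ee_rot: [-3.141, 0.0, -1.51]
force: [-0.3, -0.7, 3.8]
width: 0.0008
```

Request:
move_arm:
  deltas:
    - [[0, 0, 0, 0, -0.002, 0.0003, 0], [0, 0, 0, 0, -0.005, 0.0003, 0], [0, 0, 0, 0, -0.008, 0.0003, 0], [0, 0, 0, 0, -0.011, 0.0003, 0], [0, 0, 0, 0, -0.014, 0.0003, 0], [0, 0, 0, 0, -0.017, 0.0003, 0], [0, 0, 0, 0, -0.019, 0.0003, 0], [0, 0, 0, 0, -0.021, 0.0003, 0], [0, 0, 0, 0, -0.021, 0.0003, 0]]

```text
t: 3.7
eef_pos: [0.5328, 0.1005, 0.0743]
ee_rot: [-3.141, 0.0, -1.51]
force: [-0.4, 0.3, 7.4]
width: 0.0004
```

```bash
python3 - <<'E'
from h import *
import pickle
w=cam('wrist');d=cam('side');pickle.dump((w,d),open('w2.pkl','wb'))
seat=np.array([.5217,.1,.05]);o=np.array([.0045,-.07,0])
u,v=proj(w,seat+o).astype(int);print(u,v)
a=cv2.resize(w['img'],(512,384));
u2,v2=proj(d,seat+o).astype(int);b=cv2.resize(d['img'][v2-32:v2+32,u2-24:u2+24],(288,384),interpolation=2)
cv2.imwrite('pics/w2.png',np.hstack([a,b]))
E
```

```text
270 112
```

View pics/w2.png

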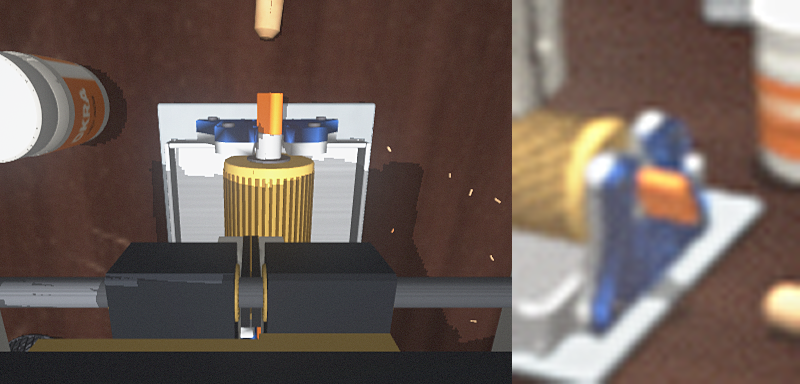

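```bash
cat >> h.py <<'E'
def cols(w,seat,yaw,th,z=.079):
    P=np.array([[a,-z,e] for e in(.012,-.012) for a in(-.0035,.0035)])
    P=(R.from_euler('z',yaw)*R.from_euler('y',th)).apply(P)+seat
    return np.round([proj(w,p) for p in P],0).astype(int).tolist()
E
python3 - <<'E'
from h import *
import pickle
w,d=pickle.load(open('w2.pkl','rb'))
yaw=np.radians(3.7);seat=np.array([.5217,.1,.05])
print('top-x,top+x,bot-x,bot+x outer; axle end',proj(w,seat+R.from_euler('z',yaw).apply([0,-.05,0])))
for t in range(-45,50,10):print(t,cols(w,seat,yaw,np.radians(t)),cols(d,seat,yaw,np.radians(t)))
w['img'][85:150,240:300].tofile
print(d['img'].shape, proj(d,seat+[0.0045,-.07,0]))
for r in(98,115,128):print(r,w['img'][r,252:290].tolist()[::2])
E
```

```text
top-x,top+x,bot-x,bot+x outer; axle end [269.77570827 150.63350619]
-45 [[293, 95], [284, 95], [259, 95], [250, 95]] [[208, 207], [209, 204], [212, 210], [213, 207]]
-35 [[291, 95], [280, 95], [262, 95], [252, 95]] [[208, 206], [209, 203], [211, 211], [212, 208]]
-25 [[288, 95], [276, 95], [266, 95], [255, 95]] [[208, 205], [209, 203], [211, 211], [212, 209]]
-15 [[285, 95], [272, 95], [270, 95], [258, 95]] [[208, 204], [210, 202], [210, 212], [212, 210]]
-5 [[281, 95], [267, 95], [274, 95], [261, 95]] [[209, 204], [210, 202], [210, 212], [211, 210]]
5 [[277, 95], [263, 95], [278, 95], [265, 95]] [[209, 203], [211, 202], [210, 212], [211, 211]]
15 [[273, 95], [259, 95], [281, 95], [269, 95]] [[210, 202], [211, 202], [209, 212], [211, 212]]
25 [[268, 95], [255, 95], [285, 95], [273, 95]] [[210, 202], [212, 202], [209, 212], [210, 212]]
35 [[264, 95], [252, 95], [288, 95], [277, 95]] [[211, 202], [212, 202], [208, 212], [210, 212]]
45 [[260, 95], [250, 95], [290, 95], [280, 95]] [[211, 202], [212, 203], [208, 212], [209, 212]]
(384, 512, 3) [206.80610346 206.39073963]
98 [[63, 69, 98],
[... 187 characters left out ...]
], [83, 209, 246], [77, 186, 247], [60, 134, 249], [45, 44, 63], [47, 52, 68], [48, 49, 70]]
115 [[231, 227, 221], [233, 228, 222], [246, 233, 220], [55, 114, 217], [68, 126, 220], [68, 124, 219], [65, 124, 218], [65, 123, 220], [67, 120, 217], [76, 155, 247], [84, 194, 246], [97, 220, 246], [95, 219, 246], [85, 204, 246], [74, 173, 249], [86, 105, 159], [152, 149, 142], [160, 155, 150], [233, 230, 223]]
128 [[89, 72, 71], [90, 75, 73], [90, 71, 64], [65, 92, 139], [58, 91, 152], [61, 86, 143], [71, 130, 228], [68, 124, 219], [69, 123, 218], [82, 167, 249], [87, 201, 246], [106, 227, 246], [98, 218, 246], [85, 198, 246], [79, 164, 253], [65, 62, 71], [89, 68, 72], [94, 75, 72], [87, 69, 68]]
```

Picture: the jar is at left. The near wing at (270,115) now shows its top edge bright, with its right side at 283, and the broad face dark, starting at 257. That fits about -15°, so some 6.5 mm more stroke is needed.

Request:
move_arm:
  deltas:
    - [[0, 0, 0, 0, 0, -0.004, 0], [0, 0, 0, 0, 0.007, -0.006, 0], [0, 0, 0, 0, 0.014, -0.006, 0], [0, 0, 0, 0, 0.014, -0.004, 0], [0, 0, 0, 0, 0.014, -0.002, 0], [0, 0, 0, 0, 0.014, -0.001, 0], [0, 0, 0, 0, 0.014, 0, 0], [0, 0, 0, 0, 0.014, 0, 0], [0, 0, 0, 0, 0.012, 0, 0], [0, 0, 0, 0, 0.01, 0, 0], [0, 0, 0, 0, 0.0075, 0, 0], [0, 0, 0, 0, 0.0075, 0, 0]]

```text
t: 4.8
eef_pos: [0.5259, 0.1001, 0.075]
ee_rot: [-3.14, -0.0, -1.509]
force: [-1.3, -1.9, 11.6]
width: 0.0006
```

```bash
python3 - <<'E'
from h import *
import pickle
w=cam('wrist');d=cam('side');pickle.dump((w,d),open('w3.pkl','wb'))
yaw=np.radians(3.7);seat=np.array([.5217,.1,.05])
for t in range(-20,21,5):print(t,cols(w,seat,yaw,np.radians(t)))
a=cv2.resize(w['img'][80:160,220:320],(600,480),interpolation=2)
b=cv2.resize(d['img'][190:222,195:219],(198,264),interpolation=2);a[:264,-198:]=b
cv2.imwrite('pics/w3.png',a)
E
```

```text
-20 [[273, 95], [260, 95], [256, 95], [244, 95]]
-15 [[271, 95], [258, 95], [258, 95], [246, 95]]
-10 [[269, 95], [255, 95], [260, 95], [247, 95]]
-5 [[267, 95], [253, 95], [262, 95], [249, 95]]
0 [[265, 95], [251, 95], [263, 95], [251, 95]]
5 [[263, 95], [249, 95], [265, 95], [253, 95]]
10 [[261, 95], [247, 95], [267, 95], [255, 95]]
15 [[259, 95], [245, 95], [269, 95], [257, 95]]
20 [[256, 95], [243, 95], [271, 95], [259, 95]]
```

View pics/w3.png

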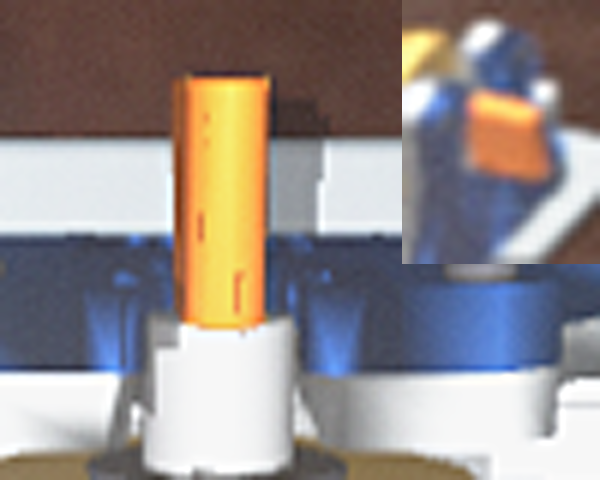

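The wing is at (225,200) in the crop: top face 251–265, with a thin sliver of the broad face at left. That is about -3°, so upright. The side inset agrees. Next: lift off, open to 64 mm, and grip.

Request:
move_arm:
  deltas:
    - [[0, 0, 0, 0, 0, -0.01, 0], [0, 0, 0, 0, 0.002, -0.025, 0.064], [0, 0, 0, 0, 0.004, -0.04, 0.064], [0, 0, 0, 0, 0.004, -0.04, 0.064], [0, 0, 0, 0, 0.004, -0.04, 0.064], [0, 0, 0, 0, 0.004, -0.04, 0.064], [0, 0, 0, 0, 0.004, -0.04, 0.064], [0, 0, 0, 0, 0.004, -0.04, 0.064], [0, 0, 0, 0, 0.004, -0.04, 0.064], [0, 0, 0, 0, 0.004, -0.04, 0.064], [0, 0, 0, 0, 0.004, -0.04, 0.064], [0, 0, 0, 0, 0.004, -0.04, 0.064]]

```text
t: 5.9
eef_pos: [0.5205, 0.0996, 0.1136]
ee_rot: [3.141, -0.0, -1.51]
force: [-0.7, 0.1, -0.8]
width: 0.0633
```

```bash
python3 - <<'E'
from h import *
import pickle
w=cam('wrist');s=monitor.get_state();print(s['t'],s['eef_pos'],s['ee_rot'],s['width'],s['force'])
yaw=np.radians(3.7);seat=np.array([.5217,.1,.05])
for t in (-10,-5,0,5):print(t,cols(w,seat,yaw,np.radians(t)))
m=cv2.inRange(cv2.cvtColor(w['img'],40),(4,150,110),(22,255,255))
v0=cols(w,seat,yaw,0)[0][1]
for r in range(v0+2,v0+24,4):print(r,[(i,*w['img'][r,i].tolist()) for i in np.flatnonzero(m[r,220:280])[[0,-1]]+220])
E
```

```text
5.95 [0.52052248 0.09959785 0.11365212] [ 3.14140470e+00 -9.35428052e-05 -1.50968918e+00] 0.06354880438585161 [0.50779222 0.33216339 0.2358179 ]
-10 [[257, 96], [245, 96], [250, 96], [239, 96]]
-5 [[255, 96], [243, 96], [251, 96], [241, 96]]
0 [[253, 96], [242, 96], [253, 96], [242, 96]]
5 [[251, 96], [240, 96], [254, 96], [244, 96]]
98 [(np.int64(241), 52, 91, 157), (np.int64(253), 70, 145, 255)]
102 [(np.int64(241), 42, 81, 151), (np.int64(253), 65, 138, 255)]
106 [(np.int64(241), 36, 74, 145), (np.int64(253), 67, 135, 249)]
110 [(np.int64(241), 38, 75, 146), (np.int64(253), 67, 133, 247)]
114 [(np.int64(241), 40, 79, 148), (np.int64(253), 73, 132, 244)]
118 [(np.int64(241), 62, 100, 169), (np.int64(253), 69, 130, 245)]
```

Request:
move_arm:
  deltas:
    - [[0, 0, 0, 0, -0.0013, 0.01, 0.064], [0, 0, 0, 0, -0.0013, 0.02, 0.064], [0, 0, 0, 0, -0.0013, 0.03, 0.064], [0, 0, 0, 0, -0.0013, 0.04, 0.064], [0, 0, 0, 0, -0.0013, 0.05, 0.064], [0, 0, 0, 0, -0.0013, 0.06, 0.064], [0, 0, 0, 0, -0.0013, 0.07, 0.064], [0, 0, 0, 0, -0.0013, 0.077, 0.064], [0, 0, 0, 0, -0.0013, 0.08, 0.064], [0, 0, 0, 0, -0.0013, 0.0815, 0.064], [0, 0, 0, 0, -0.0013, 0.0815, 0.064]]

```text
t: 6.87
eef_pos: [0.5219, 0.0997, 0.032]
ee_rot: [3.141, -0.0, -1.51]
force: [0.4, -0.5, 0.5]
width: 0.0638
```

Request:
move_arm:
  deltas:
    - [[0, 0, 0, 0, 0, 0, 0.056], [0, 0, 0, 0, 0, 0, 0.053], [0, 0, 0, 0, 0, 0, 0.051], [0, 0, 0, 0, 0, 0, 0.049], [0, 0, 0, 0, 0, 0, 0.046], [0, 0, 0, 0, 0, 0, 0.046], [0, 0, 0, 0, 0, 0, 0.04], [0, 0, 0, 0, 0, 0, 0.04]]
  force: 25

```text
t: 7.53
eef_pos: [0.5226, 0.1, 0.0328]
ee_rot: [-3.14, 0.0, -1.509]
force: [2.4, -0.4, 3.7]
width: 0.049
```

Request:
move_arm:
  deltas:
    - [[0, 0, 0, 0, 0, 0, 0.04], [0, 0, 0, 0, 0, -0.001, 0.04], [0, 0, 0, 0, 0, -0.003, 0.04], [0, 0, 0, 0, 0, -0.005, 0.04], [0, 0, 0, 0, 0, -0.007, 0.04], [0, 0, 0, 0, 0, -0.009, 0.04], [0, 0, 0, 0, 0, -0.011, 0.04], [0, 0, 0, 0, 0, -0.013, 0.04]]
  force: 35

```text
t: 8.2
eef_pos: [0.5218, 0.0998, 0.0441]
ee_rot: [3.141, 0.0, -1.51]
force: [12.5, -0.3, -21.0]
width: 0.0494
```

```bash
python3 - <<'E'
from h import *
import pickle
w=cam('wrist');d=cam('side');s=monitor.get_state();print(s['t'],s['eef_pos'],s['force'],s['moment'],s['width']);pickle.dump((w,d),open('w4.pkl','wb'))
yaw=np.radians(3.7)
for z in(.05,.062):
  for t in (-10,0,10):print(z,t,cols(w,np.array([.5217,.1,z]),yaw,np.radians(t)))
a=cv2.resize(w['img'][40:140,190:310],(576,480),interpolation=2)
b=cv2.resize(d['img'][180:228,189:221],(224,336),interpolation=2)
cv2.imwrite('pics/w4.png',np.hstack([a,np.vstack([b,np.zeros((144,224,3),np.uint8)])]))
E
```

```text
8.3 [0.52246677 0.09994887 0.04501232] [ 6.30563401 -0.40325864 -3.17007212] [-0.07594645 -2.25371238  0.00938574] 0.04878951034112794
0.05 -10 [[263, 95], [246, 95], [252, 95], [237, 95]]
0.05 0 [[258, 95], [240, 95], [257, 95], [242, 95]]
0.05 10 [[253, 95], [235, 95], [261, 95], [246, 95]]
0.062 -10 [[264, 95], [245, 96], [252, 95], [236, 95]]
0.062 0 [[259, 95], [240, 96], [257, 95], [241, 95]]
0.062 10 [[253, 95], [234, 96], [262, 95], [246, 95]]
```

View pics/w4.png

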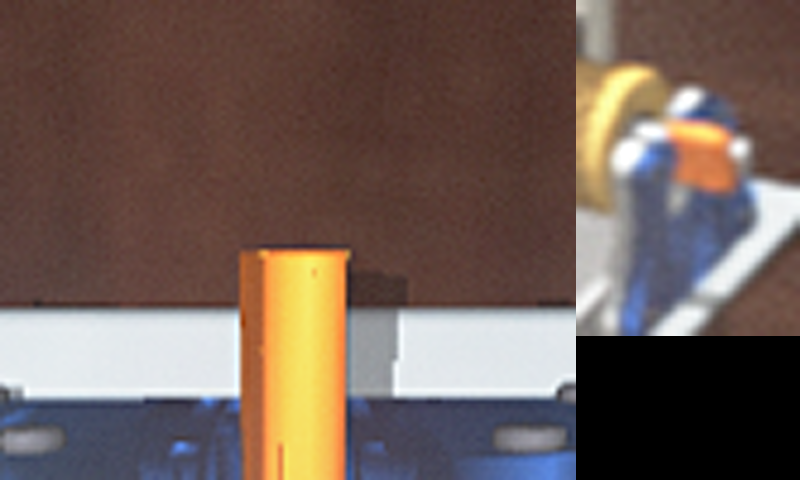

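The wing sits in the throat, leaning about -6° (crop: 240, 263, 347). I'll turn the tool about the axle to bring it upright and unload it.

Request:
move_arm:
  deltas:
    - [[-1, 0, 0, 0, 0.0002, 0, 0.04], [-2, 0, 0, 0, 0.0004, 0, 0.04], [-3, 0, 0, 0, 0.0006, 0, 0.04], [-4, 0, 0, 0, 0.0008, 0, 0.04], [-5, 0, 0, 0, 0.001, 0, 0.04], [-5, 0, 0, 0, 0.001, 0, 0.04], [-5, 0, 0, 0, 0.001, 0, 0.04]]

```text
t: 8.88
eef_pos: [0.5211, 0.0998, 0.0448]
ee_rot: [3.054, 0.0, -1.51]
force: [5.7, 0.1, -4.9]
width: 0.0491
```

Request:
move_arm:
  deltas:
    - [[0, 0, 0, 0, -0.0005, 0, 0.04], [0, 0, 0, 0, -0.001, 0, 0.04], [0, 0, 0, 0, -0.001, 0, 0.04], [0, 0, 0, 0, -0.001, 0, 0.04]]

```text
t: 9.22
eef_pos: [0.5212, 0.0997, 0.0449]
ee_rot: [3.053, -0.0, -1.51]
force: [2.2, 1.3, -6.8]
width: 0.0495
```

```bash
python3 - <<'E'
from h import *
w=cam('wrist');s=monitor.get_state();print(s['t'],s['eef_pos'],s['ee_rot'],s['force'],s['moment'],s['width'])
yaw=np.radians(3.7)
for t in (-10,-5,0,5,10):print(t,cols(w,np.array([.522,.1,.064]),yaw,np.radians(t)))
m=cv2.inRange(cv2.cvtColor(w['img'],40),(4,150,60),(24,255,255))
for r in (98,108):
  print(r,[(i,w['img'][r,i,1]) for i in range(225,285)][::2])
E
```

```text
9.2667 [0.52119136 0.09964379 0.04486317] [ 3.05340934e+00 -4.97029991e-05 -1.50987332e+00] [ 2.73081949  2.30254642 -6.00446663] [ 0.69359307 -1.31365266 -0.02816384] 0.04925157353527565
-10 [[269, 96], [251, 96], [252, 96], [236, 96]]
-5 [[266, 96], [248, 96], [254, 96], [238, 96]]
0 [[264, 96], [245, 96], [257, 96], [241, 96]]
5 [[261, 96], [242, 96], [259, 96], [243, 96]]
10 [[258, 96], [239, 96], [262, 96], [245, 96]]
98 [(225, np.uint8(71)), (227, np.uint8(73)), (229, np.uint8(69)), (231, np.uint8(69)), (233, np.uint8(67)), (235, np.uint8(68)), (237, np.uint8(68)), (239, np.uint8(62)), (241, np.uint8(92)), (243, np.uint8(85)), (245, np.uint8(125)), (247, np.uint8(173)), (249, np.uint8(196)), (251, np.uint8(219)), (253, np.uint8(231)), (255, np.uint8(231)), (257, np.uint8(215)), (259, np.uint8(192)), (261, np.uint8(149)), (263, np.uint8(48)), (265, np.uint8(66)), (267, np.uint8(64)), (269, np.uint8(66)), (271, np.uint8(65)), (273, np.uint8(61)), (275, np.uint8(63)), (277, np.uint8(65)), (279, np.uint8(62)), (281, np.uint8(62)), (283, np.uint8(66))]
108 [(225, np.uint8(232)), (227, np.uint8(231)), (229, np.uint8(232)), (231, np.uint8(231)), (233, np.uint8(232)), (235, np.uint8(231)), (237, np.uint8(232)), (239, np.uint8(243)), (241, np.uint8(76)), (243, np.uint8(85)), (245, np.uint8(130)), (247, np.uint8(173)), (249, np.uint8(199)), (251, np.uint8(219)), (253, np.uint8(232)), (255, np.uint8(228)), (257, np.uint8(210)), (259, np.uint8(192)), (261, np.uint8(139)), (263, np.uint8(158)), (265, np.uint8(163)), (267, np.uint8(233)), (269, np.uint8(233)), (271, np.uint8(233)), (273, np.uint8(231)), (275, np.uint8(232)), (277, np.uint8(231)), (279, np.uint8(232)), (281, np.uint8(231)), (283, np.uint8(232))]
```

Request:
move_arm:
  deltas:
    - [[0, 0, 0, 0, 0.0001, -0.001, 0.04], [0, 0, 0, 0, 0.0002, -0.0025, 0.04], [0, 0, 0, 0, 0.0003, -0.004, 0.04], [0, 0, 0, 0, 0.0005, -0.006, 0.04], [0, 0, 0, 0, 0.0007, -0.008, 0.04], [0, 0, 0, 0, 0.0009, -0.01, 0.04], [0, 0, 0, 0, 0.001, -0.012, 0.04], [0, 0, 0, 0, 0.001, -0.012, 0.04]]

```text
t: 9.93
eef_pos: [0.5214, 0.0991, 0.0575]
ee_rot: [3.053, -0.001, -1.51]
force: [1.5, -2.2, -7.6]
width: 0.0493
```

Request:
move_arm:
  deltas:
    - [[0, 0, 0, 0, 0.0003, -0.004, 0.04], [0, 0, 0, 0, 0.0009, -0.01, 0.04], [0, 0, 0, 0, 0.0016, -0.018, 0.04], [0, 0, 0, 0, 0.0024, -0.027, 0.04], [0, 0, 0, 0, 0.0032, -0.036, 0.04], [0, 0, 0, 0, 0.004, -0.046, 0.04], [0, 0, 0, 0, 0.0049, -0.056, 0.04], [0, 0, 0, 0, 0.0057, -0.065, 0.04], [0, 0, 0, 0, 0.0063, -0.072, 0.04], [0, 0, 0, 0, 0.0066, -0.0755, 0.04], [0, 0, 0, 0, 0.0066, -0.0755, 0.04], [0, 0, 0, 0, 0.0066, -0.0755, 0.04]]

```text
t: 10.93
eef_pos: [0.5218, 0.0997, 0.1329]
ee_rot: [3.054, 0.0, -1.51]
force: [-0.2, 0.8, -4.4]
width: 0.0495
```

Request:
move_arm:
  deltas:
    - [[0, 0, 0, 0, 0, 0, 0.04], [0, 0, 0, 0, 0, 0, 0.04], [0, 0, 0, 0, 0, 0, 0.04], [0, 0, 0, 0, 0, 0, 0.04], [0, 0, 0, 0, 0, 0, 0.04], [0, 0, 0, 0, 0, 0, 0.04]]

```text
t: 11.43
eef_pos: [0.5219, 0.0997, 0.1329]
ee_rot: [3.054, -0.0, -1.51]
force: [-0.9, 0.8, -3.6]
width: 0.0492
```

```bash
python3 - <<'E'
from h import *
import pickle
w=cam('wrist');d=cam('side');s=monitor.get_state();print(s['t'],s['eef_pos'],s['ee_rot'],s['force'],s['moment'],s['width'],abs(s['qd']).max())
pickle.dump((w,d),open('w5.pkl','wb'))
b=cv2.resize(d['img'][90:250,130:310],(540,480),interpolation=2)
a=cv2.resize(w['img'],(256,192))
cv2.imwrite('pics/w5.png',np.hstack([b,np.vstack([a,np.zeros((288,256,3),np.uint8)])]))
yaw=np.radians(3.7)
for y in(-.079,-.044,.044):print(y,proj(d,np.array([.5217,.1,.15])+R.from_euler('z',yaw).apply([0,y,0])))
E
```

```text
11.5333 [0.52189201 0.09967481 0.13294881] [ 3.05424214e+00 -5.15775859e-05 -1.50973065e+00] [-0.05863325  0.35110352 -3.97927954] [ 0.04713576 -0.41260775  0.02295323] 0.04961416547742794 0.0026944888687299336
-0.079 [206.86543555 168.04265578]
-0.044 [193.09111895 165.86277268]
0.044 [160.17902699 160.65420118]
```

View pics/w5.png

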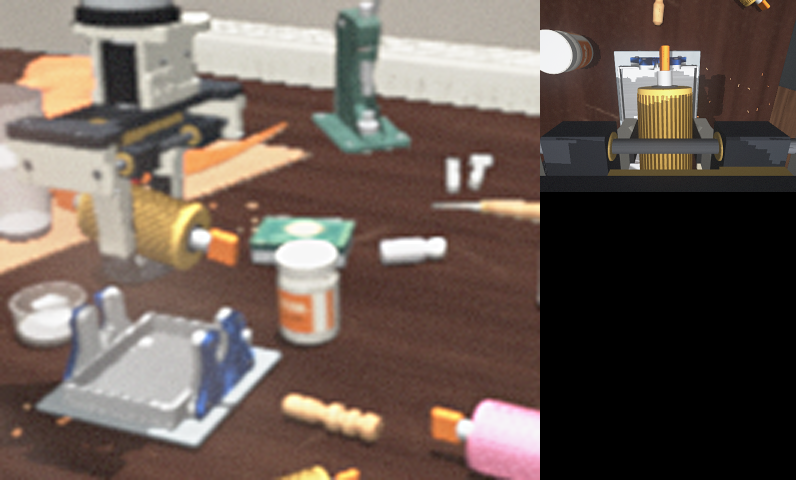

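```bash
python3 - <<'E'
from h import *
import pickle
w,d=pickle.load(open('w5.pkl','rb'));w2=None
yaw=np.radians(3.7);Rz=R.from_euler('z',yaw);c0=np.array([.5217,.1,.15])
hsv=cv2.cvtColor(d['img'],40)
m=cv2.inRange(hsv,(3,120,90),(19,255,255)); 
ys,xs=np.nonzero(m[160:185,195:215]);print('side wing blob',xs.mean()+195,ys.mean()+160,len(xs),xs.min()+195,xs.max()+195,ys.min()+160,ys.max()+160)
for tilt in(-4,0,4,8,12):
  Q=Rz*R.from_euler('x',np.radians(tilt))
  P=np.array([[a,-b,e] for a in(-.0035,.0035) for b in(.058,.079) for e in(-.012,.012)])
  H=hull(d,Q.apply(P)+c0);yy,xx=np.nonzero(H>.5)
  q=lambda p:proj(w,Q.apply(p)+c0).round(1)
  print(tilt,'side',xx.mean(),yy.mean(),xx.min(),xx.max(),yy.min(),yy.max(),'wrist top outer',q([-.0035,-.079,.012]),q([.0035,-.079,.012]),'sleeve top near',q([0,-.044,.025]),q([0.025,-.044,0]),q([-.025,-.044,0]))
g=w['img']
col=g[:,253];print([(i,col[i].tolist()) for i in range(70,190,5)])
a=cv2.resize(w['img'][75:200,150:350],(800,500),interpolation=2)
cv2.imwrite('pics/w6.png',a)
E
```

```text
side wing blob 203.52100840336135 171.14285714285714 119 195 209 160 178
-4 side 202.2155172413793 165.18103448275863 197 207 160 171 wrist top outer [267.8  99. ] [248.2  99.1] sleeve top near [260.8 204. ] [194.7 183.3] [311.5 180.5]
0 side 202.54782608695652 167.2521739130435 197 208 161 173 wrist top outer [265.8  95.9] [246.9  96. ] sleeve top near [259.9 196.6] [195.2 181.3] [309.6 178.5]
4 side 202.52631578947367 169.2017543859649 198 207 163 175 wrist top outer [263.9  94.1] [245.8  94.2] sleeve top near [258.9 189.9] [195.7 179.8] [307.9 177.1]
8 side 202.59821428571428 170.95535714285714 198 208 165 177 wrist top outer [262.1  93.5] [244.8  93.5] sleeve top near [258. 184.] [196.2 178.8] [306.2 176.3]
12 side 202.49557522123894 172.94690265486724 197 208 167 179 wrist top outer [260.5  93.9] [243.8  93.9] sleeve top near [257.  178.9] [196.7 178.4] [304.5 175.9]
[(70, [47, 52, 79]), (75, [48, 53, 79]), (80, [51, 57, 82]), (85, [49, 56, 83]), (90, [49, 63, 104]), (95, [84, 200, 243]), (100, [82, 198, 243]), (105, [84, 198, 243]), (110, [88, 200, 244]), (115, [87, 199, 244]), (120, [85, 198, 244]), (125, [88, 198, 244]), (130, [90, 199, 244]), (135, [89, 196, 244]), (140, [65, 163, 239]), (145, [243, 243, 242]), (150, [243, 243, 242]), (155, [244, 243, 243]), (160, [244, 243, 243]), (165, [243, 243, 243]), (170, [250, 250, 250]), (175, [94, 100, 108]), (180, [140, 245, 250]), (185, [153, 245, 244])]
```

View pics/w6.png

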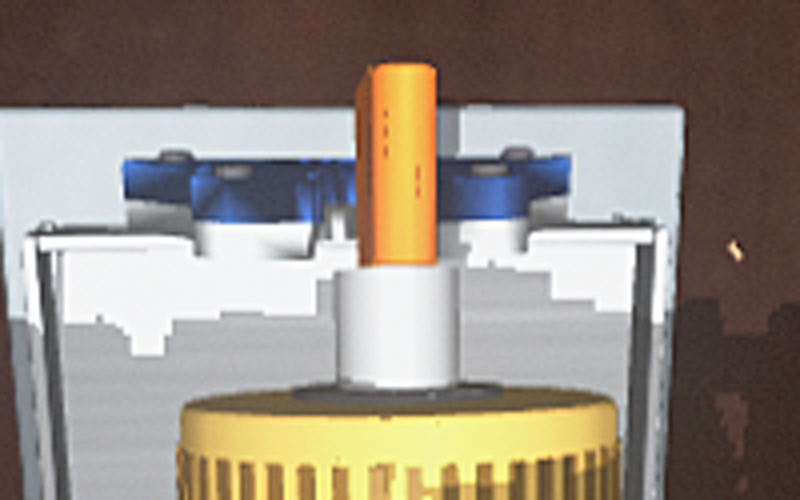

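Both views agree the roller pivoted in the pads by about 9°, with the near (-y) end low. Side blob: 171.1 against 167.3 if level. Wrist rim: row about 178 against 197. I'll level it by turning the wrist about the closing axis.

Request:
move_arm:
  deltas:
    - [[0, 1, 0, 0.0003, 0, 0, 0.04], [0, 2, 0, 0.0006, 0, 0, 0.04], [0, 3.5, 0, 0.0011, 0, 0, 0.04], [0, 5, 0, 0.0016, 0, 0, 0.04], [0, 6.5, 0, 0.0021, 0, 0, 0.04], [0, 8, 0, 0.0026, 0, 0, 0.04], [0, 9, 0, 0.003, 0, 0, 0.04], [0, 9, 0, 0.003, 0, 0, 0.04], [0, 9, 0, 0.003, 0, 0, 0.04]]
  force: 45

```text
t: 12.28
eef_pos: [0.5219, 0.0971, 0.1328]
ee_rot: [3.053, -0.156, -1.495]
force: [0.2, -0.4, -4.1]
width: 0.0489
```

```bash
python3 - <<'E'
from h import *
import pickle
w=cam('wrist');d=cam('side');sc=cam('scene');s=monitor.get_state();print(s['t'],s['eef_pos'],s['ee_rot'],s['force'],s['moment'],s['width'])
pickle.dump((w,d,sc),open('w7.pkl','wb'))
Rt=R.from_euler('xyz',s['ee_rot']);print('grasp pt',np.array(s['eef_pos'])+Rt.apply([0,0,-.019]))
yaw=np.radians(3.7);Rz=R.from_euler('z',yaw);c0=np.array([.5217,.1,.15])
m=cv2.inRange(cv2.cvtColor(d['img'],40),(3,120,90),(19,255,255))[155:185,198:215]
n,l,st,ce=cv2.connectedComponentsWithStats(m);k=1+np.argmax(st[1:,4]);print('wing blob',ce[k]+[198,155],st[k])
for tilt in(-4,0,4):
  Q=Rz*R.from_euler('x',np.radians(tilt))
  P=np.array([[a,-b,e] for a in(-.0035,.0035) for b in(.058,.079) for e in(-.012,.012)])
  H=hull(d,Q.apply(P)+c0);yy,xx=np.nonzero(H>.5)
  q=lambda p:proj(w,Q.apply(p)+c0).round(1)
  S=np.array([[.025*np.cos(t),b,.025*np.sin(t)] for t in np.linspace(0,6.28,40) for b in(-.044,.044)])
  print(tilt,'side',xx.mean(),yy.mean(),'wrist outer',q([0,-.079,.012]),'inner',q([0,-.058,.012]),'rim',q([0,-.044,.025]),'sides',q([.025,-.044,0]),q([-.025,-.044,0]))
a=w['img'][75:245,150:350].copy();b=d['img'][130:190,140:220].copy()
# overlay level model in side
ends=[proj(d,Rz.apply([0,y,0])+c0) for y in(-.079,.079)];print(ends)
a=cv2.resize(a,(470,400));b=cv2.resize(b,(330,248),interpolation=2)
for y in (1,): 
  p=[tuple(int(v) for v in ((e-[140,130])*4.125)) for e in ends];cv2.line(b,p[0],p[1],(0,255,0),1)
cv2.imwrite('pics/w7.png',np.hstack([a,np.vstack([b,np.zeros((152,330,3),np.uint8)])]))
E
```

```text
12.4333 [0.52216537 0.09669841 0.13310772] [ 3.05351458 -0.15592964 -1.49623219] [-0.92060989 -0.24185427 -4.04813102] [ 0.77135919 -0.37451749 -0.00191152] 0.049021289612042766
grasp pt [0.52361309 0.09975398 0.15180444]
wing blob [203.96825397 167.        ] [  0   2  14  18 126]
-4 side 202.2155172413793 165.18103448275863 wrist outer [257.3  93.4] inner [256.8 147.9] rim [260.2 188.2] sides [196.9 178.4] [308.8 177.4]
0 side 202.54782608695652 167.2521739130435 wrist outer [255.8  93.1] inner [255.8 145.6] rim [259.3 182.4] sides [197.4 177.6] [307.  176.6]
4 side 202.52631578947367 169.2017543859649 wrist outer [254.4  93.7] inner [254.8 144.1] rim [258.4 177.4] sides [197.9 177.3] [305.3 176.4]
[array([206.86543555, 168.04265578]), array([147.73021249, 158.68408818])]
```

View pics/w7.png

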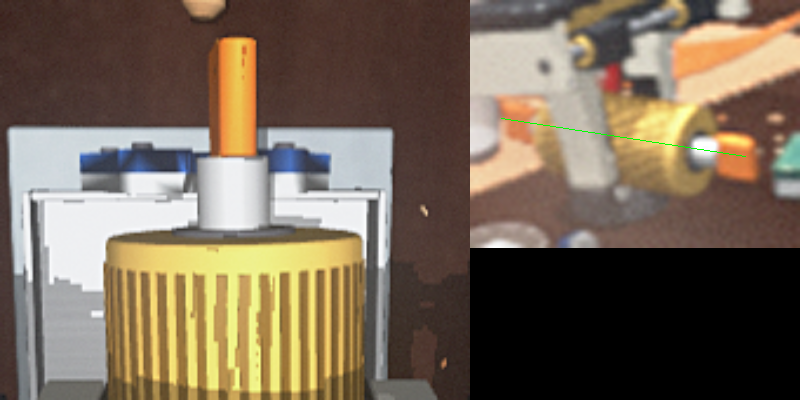

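Levelled to within a few degrees. The wrist view hints at about +3° left and the side view at about 0°. I'll calibrate the wrist measure against the seated, known-level frame.

```bash
python3 - <<'E'
from h import *
import pickle
yaw=np.radians(3.7);Rz=R.from_euler('z',yaw)
w3,_=pickle.load(open('w3.pkl','rb'));w7,d7,_=pickle.load(open('w7.pkl','rb'))
def meas(w,c):
    col=w['img'][:,c-1:c+2].mean(1)
    o=(col[:,2]-col[:,0]>90)  # orange/brass
    e=np.flatnonzero(np.diff(o.astype(int)));return e[(e>80)&(e<200)]
print('w3',meas(w3,257),'w7',meas(w7,252))
def pred(w,c0,t):
    Q=Rz*R.from_euler('x',np.radians(t));return [proj(w,Q.apply(p)+c0)[1].round(1) for p in([0,-.079,.012],[0,-.058,.012],[0,-.044,.025])]
print('w3 pred',pred(w3,np.array([.5217,.1,.05]),0))
for t in(-2,0,2,4,6):print(t,pred(w7,np.array([.5217,.1,.1515]),t),pred(w7,np.array([.5217,.098,.1515]),t))
for i in range(4):print(monitor.get_state()['moment'].round(2))
s=monitor.get_state();print(s['force'])
E
```

```text
w3 [ 92 134 167 169 177 187] w7 [ 90 140 178]
w3 pred [np.float64(95.4), np.float64(138.5), np.float64(171.0)]
-2 [np.float64(92.5), np.float64(146.6), np.float64(185.6)] [np.float64(87.2), np.float64(141.6), np.float64(180.2)]
0 [np.float64(92.4), np.float64(145.6), np.float64(182.8)] [np.float64(87.3), np.float64(140.6), np.float64(177.5)]
2 [np.float64(92.6), np.float64(144.7), np.float64(180.2)] [np.float64(87.6), np.float64(139.8), np.float64(174.9)]
4 [np.float64(93.1), np.float64(144.0), np.float64(177.8)] [np.float64(88.1), np.float64(139.2), np.float64(172.6)]
6 [np.float64(93.8), np.float64(143.5), np.float64(175.5)] [np.float64(88.9), np.float64(138.8), np.float64(170.4)]
[ 0.77 -0.37 -0.  ]
[ 0.77 -0.37 -0.  ]
[ 0.77 -0.37 -0.  ]
[ 0.77 -0.37 -0.  ]
[-0.92060989 -0.24185427 -4.04813102]
```

Request:
move_arm:
  deltas:
    - [[0, 1, 0, 0.0003, 0, 0, 0.04], [0, 1, 0, 0.0003, 0, 0, 0.04], [0, 1, 0, 0.0003, 0, 0, 0.04], [0, 1, 0, 0.0003, 0, 0, 0.04], [0, 1, 0, 0.0003, 0, 0, 0.04], [0, 1, 0, 0.0003, 0, 0, 0.04], [0, 1, 0, 0.0003, 0, 0, 0.04], [0, 1, 0, 0.0003, 0, 0, 0.04], [0, 1, 0, 0.0003, 0, 0, 0.04], [0, 1, 0, 0.0003, 0, 0, 0.04], [0, 1, 0, 0.0003, 0, 0, 0.04], [0, 1, 0, 0.0003, 0, 0, 0.04]]

```text
t: 13.43
eef_pos: [0.5221, 0.0964, 0.1331]
ee_rot: [3.053, -0.174, -1.494]
force: [-0.8, 0.1, -4.3]
width: 0.0494
```

```bash
python3 - <<'E'
from h import *
w=cam('wrist');d=cam('side');s=monitor.get_state()
print(s['t'],s['eef_pos'],s['force'],s['moment'],s['width'],abs(s['qd']).max())
m=cv2.inRange(cv2.cvtColor(d['img'],40),(3,120,90),(19,255,255))[155:185,198:215]
n,l,st,ce=cv2.connectedComponentsWithStats(m);k=1+np.argmax(st[1:,4]);print('wing blob',ce[k]+[198,155])
col=w['img'][:,251:254].mean(1);e=np.flatnonzero(np.diff((col[:,2]-col[:,0]>90).astype(int)));print(e[(e>80)&(e<200)])
arm.job_done()
E
```

```text
13.5333 [0.52210169 0.09638974 0.13302831] [-0.92984667 -0.28189059 -4.29459672] [ 0.83006099 -0.34667614  0.06525541] 0.049123802772473725 0.0011078506920666692
wing blob [204.0625    166.3359375]
[ 90 140 178]
the job is handed in; nothing more can be done
```

The roller is out of its bearings and held still in the gripper, about 10 cm above its seat and over the pan. It did not stay level the whole way up. I handed the job in at about 13.5 s.

- **Turning:** two fingertip strokes across the top of the brass roller, with up to about 12 N of force, brought the wings to about 2–3° from upright.
- **Lifting:** I gripped across the sleeve. Early in the lift the wrist showed a brief 21 N down and 12 N sideways while the wings were in the throats. I stopped, turned the tool 5° about the axle and moved it sideways to unload it. The rest of the lift was free.
- **Level:** after the lift, both the side and wrist views showed the roller tilted about 9° in the pads, near end low. I turned the wrist 10° in all to level it.
- **Last checks:** the arm is at rest and carries about 4 N, which matches the roller's weight. The finger opening is 49 mm and the wrist-view rows did not change over the last second. By my estimate the axle is level within about 2°, though the two views disagree slightly: about -1° from the side and up to +2.5° from the wrist.
- **Other items:** none of my moves came near the jar, dish, slicker, glue bottle or tape. I saw the jar, dish and slicker standing in place after the lift. I did not look at the glue bottle or tape again.

I viewed 9 pictures.

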